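# Press a two-part case shut in ratchet forceps, then release and unload it

## Robot

A 6-joint arm with a two-finger parallel gripper is mounted at the origin on a cart in front of the work surface, level with it; the furniture and walls round the work are solid. World frame = base frame: x ahead of the robot, y to its left, z up, the work surface at z = 0. Lengths are in mm, angles in rad, forces in N, time in s.
With the tool pointing down it reaches from about 350 to 775 mm from the base axis. Payload 7.3 kg.
Tool frame: the origin (TCP) lies midway between the tips of the shut fingers; the grasp point (between the pads) lies 19 mm behind it (bot.grip_depth is the distance from the TCP to the grasp point, in mm); z points along the fingers, x is the direction in which the jaws open and shut, and the axes are right-handed (so a half turn about z gives the same grasp; the last joint's range is limited). The gripper opens to 92 mm and grips with 3 to 60 N. Pads are 19 mm wide; open, the fingers measure 130 mm over their backs; the gripper's body (75 mm by 190 mm) begins 47 mm behind the grasp point.
Start: joints at [-1.31, 0.342, 1.524, -0, 1.275, -0.146], TCP at [207.752, -482.166, 226.741] pointing down, gripper open.
Joint ranges: [-2.53, 2.53], [-0.77, 2.02], [0.04, 2.7], [-1, 4.14], [0.28, 2.66], [-3.11, 3.11]. Speed limits (rad/s): [2.57, 2.57, 3.14, 3.14, 3.14, 3.14].

## Interface

Orientations are given as [roll, pitch, yaw] about the fixed x, y, z axes, in that order (R = Rz(yaw) Ry(pitch) Rx(roll)).
In Python, from plant import bot gives the robot as it stands. The module is installed in compiled form; this text tells all that it offers.
- The arm moves only by the shell command python3 -m inch 'ROWS'. ROWS is JSON, a list that holds one entry, the list of rows, each a list of 7 numbers: the shift along the tool's x, y, z each as a share of 0.2 m, from -1 to 1, then the turn, a rotation vector about the tool's x, y, z each as a share of 45 degrees, from -1 to 1, then the closure, from -1 (fully open) to 1 (shut), so that 0 is half open. A call has exactly 10 rows; each row is the pose to reach, as a shift and turn from the pose commanded when the call began, along the tool's axes at that moment; what a row does not reach only later rows make up. A row lasts 1/8 s, in which the tool goes at most 62.5 mm and 10.7 degrees, less where a joint would pass 70% of its speed; a pose out of reach is approached as far as the arm can. A call with a number of a shift or a turn outside -1 to 1 is refused whole. A call with a gripper value outside its range is refused whole. The fingers move at their own pace and stop on an object; the grip force is fixed at half the most. Time passes only in rows, so rows that repeat a pose let the fingers close, or fill a call up. It gives the time, the measured TCP pose, the force and the opening at its end, in the units of the state.
- bot.get_obs(): the state, without advancing time (a new reading comes with each control period).
- bot.capture(name): name is "scene" or "top" or "wrist"; returns the picture (400x640x3 uint8, red, green, blue); there is no depth.
- bot.camera_params(name): a dict with "fx", "fy", "cx", "cy" (pixels), "R" (3x3) and "t" (3): a world point X has camera coordinates R X + t; the wrist camera has in their place "T_tool_cam" (4x4, takes a point from camera to tool coordinates, whose origin is the TCP and whose axes are the tool frame's). Camera axes: x right, y down, z forward; pixel columns grow to the right and rows downward; lengths in mm; the calibration is good to about 2 mm. A picture is of the moment at which its call begins: read the wrist's pose just before it. camera_params takes no time and is no camera call.
- bot.close_job(): hands the job in, once; it reports no verdict.
The state is a dict: "time": time; "joint_positions": joint angles; "dq": joint speeds; "tau": joint torques, N m; "tool_pos": TCP position; "tcp_rot": TCP orientation; "contact_force": force on the tool from outside, world axes, zero at the start; "moment": the same for the moment, N m; "grip_width": finger opening in mm.
Only numpy, scipy, OpenCV 4.12 (cv2) and the standard library are available. Lean on these libraries where they do the work, as an engineer would, in place of code of your own. Each camera call takes 0.05 s, during which the arm holds its last target.

## Task

Squeeze the bench forceps by the red knob until its jaws have pressed the two halves of the standing case fully together and the ratchet holds them locked with your hand off, without crushing the case by over-squeezing. Then free the ratchet by pressing the knob sideways out of the teeth, that is down, but not hard against the rubber bumper, let the forceps open fully, and gently stand the shut case upright on the middle of the steel block. Do the pressing with the forceps only, and leave the other things on the bench alone.

Things in the scene. Friction and masses are not known exactly. Their poses are not given: they have to be found in the camera images.
- stand: Fixed bench tool: scissor forceps lying level, 26 to 34 mm high, on a blue base plate 122x108x8 mm. Origin: on the bench under the pivot; x from the handles to the jaws, y left, z up. The right handle (ring at x -123, y -22 mm, 26 mm high) is fixed; the left one, with the red knob, turns about the pivot. Squeezing moves the knob towards the fixed ring and the jaw at the far end towards +y.
- swing (a joint): Angle of the moving handle, rad: 0 to 0.02 at the start (open, knob about 56 mm left of the stand's x axis), growing as the handles are squeezed (counter-clockwise from above), 0.37 at most. A spring opens it to 0 when the ratchet is free (about 2 N at the knob when open, 3.5 N when closed). Pivot screw head: 38 mm high.
- knob_top (a point): Centre of the top of the red knob: upright cylinder, 14 mm across, 40 mm tall, on the moving handle 130 mm from the pivot, top about 74 mm high; a 31 mm steel ring round its foot. Knob force square to the handle: 2 to 4 N until the jaw meets the case, 10 to 11 N while the halves slide, then rising 2.2 N for each mm. Stop at 14 to 17 N; at about 23 N the case is crushed (45 N at each jaw).
- bumper: Black rubber strip on a blue foot, 20x80x21 mm, fixed under the path of the handle; origin: centre of its underside. It stops the handle after about 6.5 mm of pressing (then 6 N/mm). Press the knob with 8 to 12 N in all; over 15 N on the bumper is too much. Keep the knob down while it swings out past the teeth (swing under 0.1): fingers on it hold it by friction, so guide it out.
- case: Loose two-part case, 20 (x) x 22 (y, shut) x 50 (z) mm, 0.1 kg, upright in a nest 8 mm above the bench: a brass and a copper half, each 11 mm thick. Origin: centre of the brass half's underside; axes about as the stand's; the middle of the shut case lies 5.5 mm to -y. Above 38 mm its x faces (20 mm apart) can be gripped; open no more than about 50 mm there, as the pivot screw is near.
- shell (a joint): How far the copper half has slid onto the brass half, m: 0 to 0.0015 at the start (gap 5 to 3.5 mm), 0.005 when fully shut. It slides stiffly (15 N) and stays where it is pushed.
- steel_block: Grey steel bench block, fixed, 66x66x20 mm; origin at the centre of its underside, top 20 mm above the bench. The shut case goes upright on the middle of it (case origin within 25 mm of the block's centre).
- dapping_block: Bystander: loose yellow metal cube, 42 mm, with round hollows in its faces; origin at the centre of its underside. Leave alone.
- polish_bar: Bystander: loose bar of polishing compound, half dark red and half cream, 32x63x28 mm; origin at the centre of its underside. Leave alone.
- tin_lid: Bystander: loose shallow round tin with coloured stones, 56 mm across, 10 mm high; origin at the centre of its underside. Leave alone.
- ratchet (a point): Top of the steel ratchet bar (43 mm high) across the moving handle, 90 mm from the pivot. 7 teeth, 0.033 rad apart, catch at swing 0.14 to 0.34. A spring pawl in the handle clicks over them (under 2 N at the knob); let go, the handle falls back less than one tooth and stays locked. To free it press the knob straight down: the teeth part after 3.5 to 5 mm, at 4 to 6 N.
- pillar_top (a point): Top of the blue pillar, 26x14 mm, 48 mm high, behind the black anvil pad. The jaw presses the case towards +y onto this springy pad (9 N/mm). A brass screw sets the pad up to 3.5 mm nearer or farther each time, so the swing at which the case is shut differs each time and must be felt.
Not all that is in view belongs to the job. What is shaped like the case but purple is not meant.

How it is judged (in metres and radians):
On the way, in this order (a step that is already met when the one before it is completed fails the run):
1. the case is pressed shut and the forceps stay locked by the ratchet with the fingers off them (value of joint shell above 0.0044 m and value of joint swing above 0.12 rad and contact force between the fingers and stand below 0.3 N), for 0.4 s.
2. the ratchet is freed and the forceps are fully open (value of joint swing below 0.04 rad), for 0.2 s.
At the end, for the whole second after the job is handed in: The case is shut (gap under 0.6 mm) and stands upright (within 0.1 rad), at rest, on the steel block with its origin within 25 mm of the block's centre; the forceps are open (swing under 0.04 rad) (value of joint shell above 0.0044 m and value of joint swing below 0.04 rad and horizontal distance between case and steel_block below 0.025 m and height (world z) of case between 0.016 and 0.024 m and angle between case's own z axis and vertical below 0.1 rad and linear speed of case below 0.02 m/s); the robot touches nothing.
It fails at once if the case is over-squeezed: more than 45 N from each jaw, both jaws together 90 N (contact force between case and stand above 90 N).
It fails at once if the handle is pressed on the rubber bumper with more than 15 N (contact force between bumper and anything else above 15 N).
It fails at once if the fingers push on the case with more than 3 N before it is shut (contact force between the fingers and case above 3 N and value of joint shell below 0.0042 m).
It fails at once if the case is dropped or banged onto the steel block (lands faster than 0.3 m/s) (contact force between case and steel_block above 1 N and linear speed of case above 0.3 m/s).
It fails at once if the yellow metal cube, the polishing bar or the round tin is moved by more than 20 mm (distance of any of dapping_block, polish_bar, tin_lid from where it was at the start of the episode above 0.02 m).
It also fails if it takes over 66 s, if anything falls off the work surface, if the arm or the gripper's body presses on something with over 40 N, if the wrist force passes 120 N, or if a joint passes its speed limit or range.

## Working session

There is one attempt and no reset: what is moved stays moved. The work goes in short steps, Python scripts to look and compute and a shell command to move; the robot and the scene stay as the last step left them, time stands still between calls to the robot, and variables do not carry over. Pictures are saved under pics/ and viewed, and the job is handed in when it is done.

```bash
mkdir -p pics; python3 - <<'E'
from plant import bot
import cv2
print(bot.get_obs())
for n in("scene","top","wrist"):
    im=bot.capture(n); cv2.imwrite(f"pics/{n}0.png",im[:,:,::-1]); print(n,bot.camera_params(n))
E
```

```text
{'time': 0.0, 'joint_positions': array([-1.31000253e+00,  3.42715992e-01,  1.52503470e+00,  1.87806171e-05,
        1.27539146e+00, -1.45973239e-01]), 'dq': array([-5.30127102e-04,  9.45228299e-04,  9.68671326e-05,  2.47076743e-04,
        2.97912854e-04, -5.79737776e-04]), 'tau': array([ 2.63876434e-03, -4.31236768e+01, -2.44219673e+01,  7.20252050e-02,
        5.60091133e-02, -1.40013376e-04]), 'tool_pos': array([ 207.6432456 , -481.74271598,  226.04228768]), 'tcp_rot': array([-3.14134950e+00,  1.53040320e-03, -1.16403458e+00]), 'contact_force': array([ 0.38390795, -0.04422152, -0.278196  ]), 'moment': array([-0.02484771, -0.01641339,  0.03796128]), 'grip_width': 91.65203162213756}
scene {'fx': 396.2631869672027, 'fy': 396.2631869672027, 'cx': 319.6291061911458, 'cy': 199.49404715733507, 'R': array([[-0.82490533, -0.56503132,  0.01645615],
       [-0.40337833,  0.56801   , -0.7173915 ],
       [ 0.39600141, -0.59841812, -0.69647587]]), 't': array([527.1063918 , 291.77259007, 689.25797272])}
top {'fx': 378.1871437438156, 'fy': 378.1871437438156, 'cx': 317.741381455004, 'cy': 197.55610895584212, 'R': array([[ 0.00398614, -0.99995144, -0.00901312],
       [-0.99396525, -0.00297389, -0.10965505],
       [ 0.10962292,  0.00939583, -0.99392884]]), 't': array([ 55.41805327, 610.98950106, 875.01695463])}
wrist {'fx': 316.6173904774507, 'fy': 316.6173904774507, 'cx': 321.4137519640845, 'cy': 199.5840435802992, 'T_tool_cam': array([[ 9.99999471e-01,  6.27270233e-04,  8.14810875e-04,
        -6.61947642e-01],
       [-8.45696248e-04,  9.52458081e-01,  3.04668489e-01,
        -8.40981261e+01],
       [-5.84963729e-04, -3.04669017e-01,  9.52458108e-01,
        -1.58235800e+02],
       [ 0.00000000e+00,  0.00000000e+00,  0.00000000e+00,
         1.00000000e+00]])}
```

View pics/top0.png

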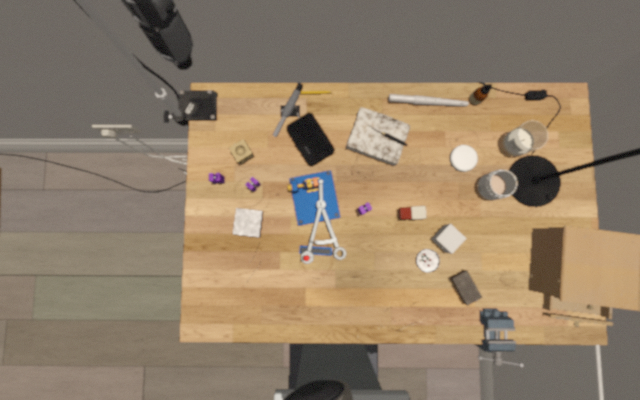

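View pics/scene0.png

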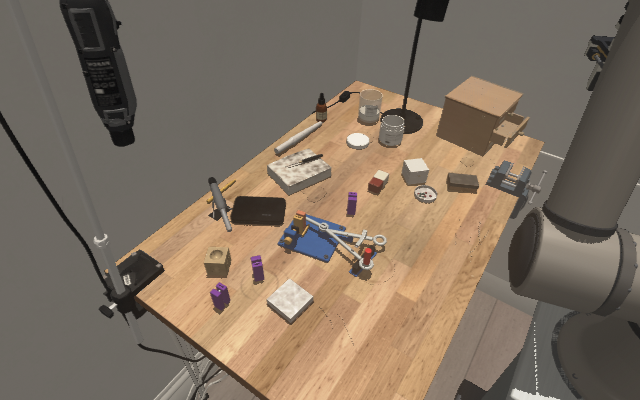

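View pics/wrist0.png

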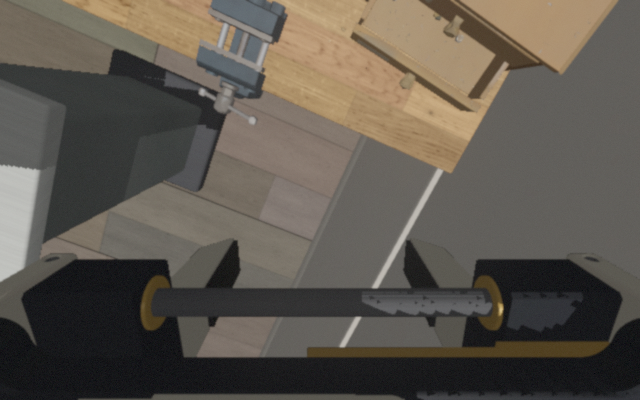

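```bash
cat > h.py <<'E'
from plant import bot
import numpy as np, cv2
from scipy.spatial.transform import Rotation as Ro
def ray(n,u,v,z,pose=None):
    p=bot.camera_params(n)
    d=np.array([(u-p['cx'])/p['fx'],(v-p['cy'])/p['fy'],1.])
    if n=='wrist':
        T=p['T_tool_cam']; R=Ro.from_euler('xyz',pose[1]).as_matrix()
        o=R@T[:3,3]+pose[0]; d=R@T[:3,:3]@d
    else:
        o=-p['R'].T@p['t']; d=p['R'].T@d
    return o+d*(z-o[2])/d[2]
def proj(n,X,pose=None):
    p=bot.camera_params(n)
    if n=='wrist':
        T=p['T_tool_cam']; R=Ro.from_euler('xyz',pose[1]).as_matrix()
        c=T[:3,:3].T@(R.T@(np.array(X)-pose[0])-T[:3,3])
    else: c=p['R']@np.array(X)+p['t']
    return p['fx']*c[0]/c[2]+p['cx'],p['fy']*c[1]/c[2]+p['cy']
def toolshift(dw,rpy):  # world delta mm -> tool-share
    return Ro.from_euler('xyz',rpy).as_matrix().T@np.array(dw)/200
E
python3 - <<'E'
from h import *
a=cv2.imread('pics/top0.png'); s=cv2.imread('pics/scene0.png')
c=cv2.resize(a[140:300,180:500],None,fx=2.5,fy=2.5,interpolation=cv2.INTER_CUBIC); cv2.imwrite('pics/t0c.png',c)
c=cv2.resize(s[130:330,190:510],None,fx=2.5,fy=2.5,interpolation=cv2.INTER_CUBIC); cv2.imwrite('pics/s0c.png',c)
E
```

```text
(no output)
```

View pics/t0c.png

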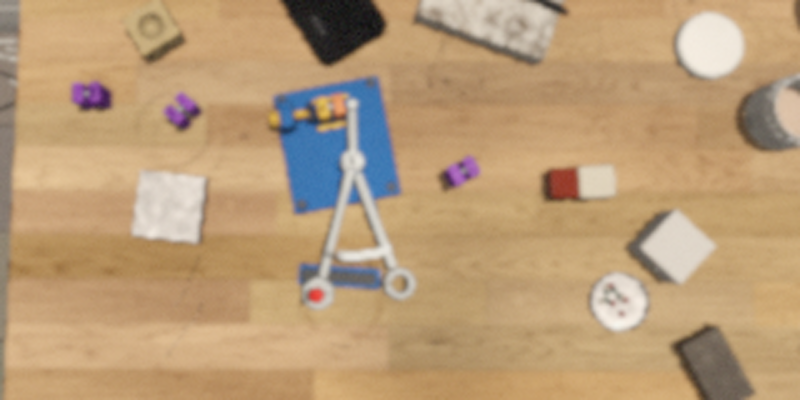

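View pics/s0c.png

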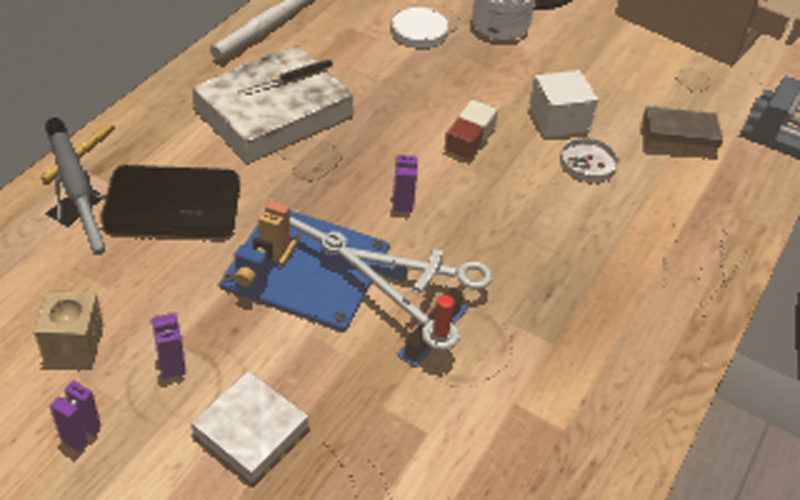

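```bash
python3 - <<'E'
from h import *
f=lambda u,v:(180+u/2.5-0.3,140+v/2.5-0.3)
for nm,u,v,z in [('pivot',352,160,38),('ring',400,283,30),('knob',316,295,74),('blk',170,207,20),('blkc1',138,171,20),('blkc2',206,174,20),('blkc3',199,243,20),('blkc4',132,238,20),('case',330,108,58),('jawtip',352,103,34),('ratchet',362,256,43),('dap',151,28,42),('pur',181,110,50)]:
    print(nm,ray('top',*f(u,v),z).round(1))
f=lambda u,v:(190+u/2.5-0.3,130+v/2.5-0.3)
for nm,u,v,z in [('pivot',333,239,38),('ring',473,274,30),('knob',444,300,74),('blk',250,424,20),('case',272,208,58)]:
    print(nm,ray('scene',*f(u,v),z).round(1))
E
```

```text
pivot [595.6  50.9  38. ]
ring [479.2   4.9  30. ]
knob [469.7  82.9  74. ]
blk [550.9 227.4  20. ]
blkc1 [585.9 259.5  20. ]
blkc2 [583.1 193.1  20. ]
blkc3 [516.3 198.5  20. ]
blkc4 [520.8 263.5  20. ]
case [642.7  71.7  58. ]
jawtip [651.3  51.   34. ]
ratchet [504.6  41.2  43. ]
dap [722.9 245.7  42. ]
pur [641.6 213.3  50. ]
pivot [593.5  54.9  38. ]
ring [476.7  13.   30. ]
knob [469.3  85.4  74. ]
blk [547.9 234.2  20. ]
case [647.5  70.8  58. ]
```

```bash
python3 -m inch '[[[-0.1,-0.12,0,0,0,0,-1],[-0.2,-0.25,0,0,0,0,-1],[-0.3,-0.4,0,0,0,0,-1],[-0.45,-0.55,0,0,0,0,-1],[-0.6,-0.7,0,0,0,0,-1],[-0.7,-0.85,0,0,0,0,-1],[-0.8,-1,0,0,0,0,-1],[-0.85,-1,0,0,0,0,-1],[-0.88,-1,0,0,0,0,-1],[-0.9,-1,0,0,0,0,-1]]]'
python3 -m inch '[[[-0.1,-0.15,0,0,0,0,-1],[-0.2,-0.3,0,0,0,0,-1],[-0.3,-0.45,0,0,0,0,-1],[-0.45,-0.6,0,0,0,0,-1],[-0.6,-0.75,0,0,0,0,-1],[-0.7,-0.87,0,0,0,0,-1],[-0.8,-0.95,0,0,0,0,-1],[-0.85,-1,0,0,0,0,-1],[-0.88,-1,0,0,0,0,-1],[-0.9,-1,0,0,0,0,-1]]]'
python3 -m inch '[[[0,-0.1,0,0,0,0.1,-1],[0,-0.2,0,0,0,0.2,-1],[-0.02,-0.3,0,0,0,0.3,-1],[-0.04,-0.4,0,0,0,0.4,-1],[-0.05,-0.48,0,0,0,0.5,-1],[-0.05,-0.53,0,0,0,0.6,-1],[-0.05,-0.55,0,0,0,0.65,-1],[-0.05,-0.55,0,0,0,0.65,-1],[-0.05,-0.55,0,0,0,0.65,-1],[-0.05,-0.55,0,0,0,0.65,-1]]]'
python3 - <<'E'
from h import *
o=bot.get_obs(); print(o['time'],o['tool_pos'],o['tcp_rot'])
cv2.imwrite('pics/w1.png',bot.capture('wrist')[:,:,::-1]); np.save('w1.npy',[o['tool_pos'],o['tcp_rot']])
E
```

```text
time: 1.4
tool_pos: [319.7, -238.1, 226.7]
tcp_rot: [3.141, -0.0, -1.165]
contact_force: [0.3, -1.2, -1.4]
grip_width: 91.7
time: 2.65
tool_pos: [432.3, 6.3, 226.6]
tcp_rot: [3.141, -0.0, -1.165]
contact_force: [-1.2, -0.2, 0.1]
grip_width: 91.9
time: 3.9
tool_pos: [529.5, 59.1, 226.8]
tcp_rot: [-3.142, -0.0, -1.674]
contact_force: [0.2, -0.1, -0.9]
grip_width: 91.8
3.9 [529.541494    59.13926375 226.80278684] [-3.14150461e+00 -1.30257478e-04 -1.67445900e+00]
```

View pics/w1.png

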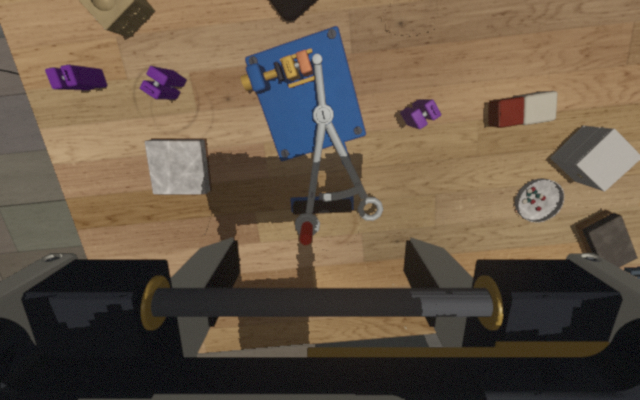

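```bash
python3 - <<'E'
from h import *
im=cv2.imread('pics/w1.png')
cv2.imwrite('pics/w1a.png',cv2.resize(im[20:260,230:400],None,fx=3,fy=2.5*1,interpolation=cv2.INTER_CUBIC)[:600])
cv2.imwrite('pics/w1b.png',cv2.resize(im[30:110,230:360],None,fx=6,fy=6,interpolation=cv2.INTER_CUBIC))
E
python3 - <<'E'
from h import *
p=np.load('w1.npy')
P=ray('wrist',322,114,38,p);F=ray('wrist',371,208,30,p);K=ray('wrist',306,238,74,p)
print(P,F,K)
print('yaw F',np.arctan2(*(F-P)[1::-1])-np.arctan2(-22,-123)+0,'lenF',np.linalg.norm((F-P)[:2]),'angK',np.arctan2(*(K-P)[1::-1]),np.linalg.norm((K-P)[:2]))
im=cv2.imread('pics/w1.png')
for u,v in [(146,140),(206,140),(209,193),(151,194)]: print(ray('wrist',u,v,20,p).round(1))
E
```

```text
[597.10762582  52.49130304  38.        ] [483.48300894   5.65370033  30.        ] [472.59600648  82.58071107  74.        ]
yaw F 0.21400049886998174 lenF 122.89961182894145 angK 2.904479204054412 128.0957291450707
[588.4 255.4  20. ]
[581.3 187.2  20. ]
[518.9 197.1  20. ]
[524.8 266.8  20. ]
```

View pics/w1a.png

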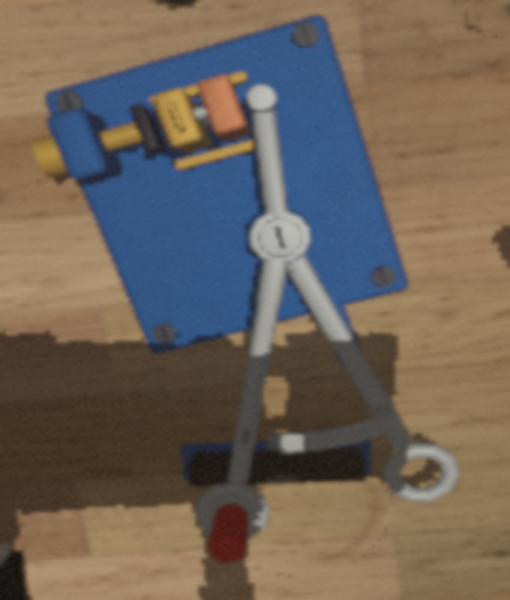

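View pics/w1b.png

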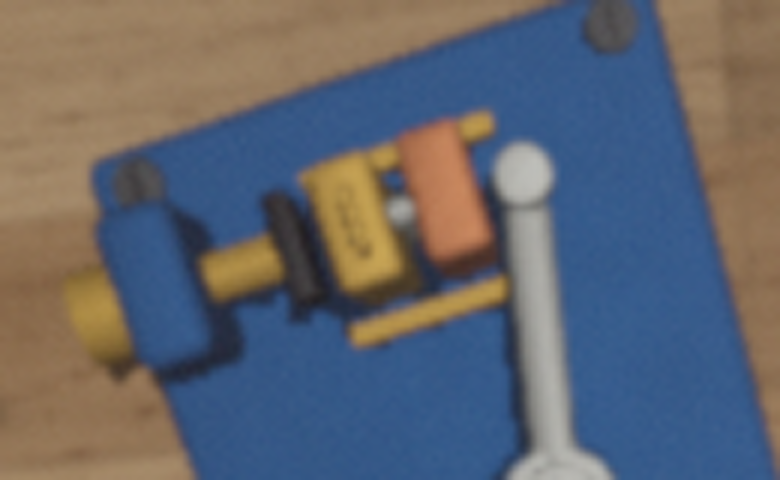

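```bash
python3 -m inch '[[[-0.03,0.1,0.05,0,0,0,-1],[-0.06,0.2,0.15,0,0,0,-1],[-0.09,0.303,0.25,0,0,0,-1],[-0.09,0.303,0.35,0,0,0,-1],[-0.09,0.303,0.47,0,0,0,-1],[-0.09,0.303,0.6,0,0,0,-1],[-0.09,0.303,0.72,0,0,0,-1],[-0.09,0.303,0.82,0,0,0,-1],[-0.09,0.303,0.9,0,0,0,-1],[-0.09,0.303,0.92,0,0,0,-1]]]'
python3 - <<'E'
from h import *
o=bot.get_obs(); print(o['time'],o['tool_pos'],o['tcp_rot'],o['contact_force'])
cv2.imwrite('pics/w2.png',bot.capture('wrist')[:,:,::-1])
cv2.imwrite('pics/s2.png',cv2.resize(bot.capture('scene')[180:340,240:460,::-1],None,fx=3.5,fy=3.5,interpolation=cv2.INTER_CUBIC))
E
```

```text
time: 5.2
tool_pos: [470.8, 83.5, 42.0]
tcp_rot: [3.14, -0.0, -1.674]
contact_force: [0.1, 0.1, 0.6]
grip_width: 92.0
5.2 [470.78618516  83.52168677  42.01458929] [ 3.14004191e+00 -2.87101344e-04 -1.67442354e+00] [0.13440511 0.12173558 0.64926269]
```

View pics/w2.png

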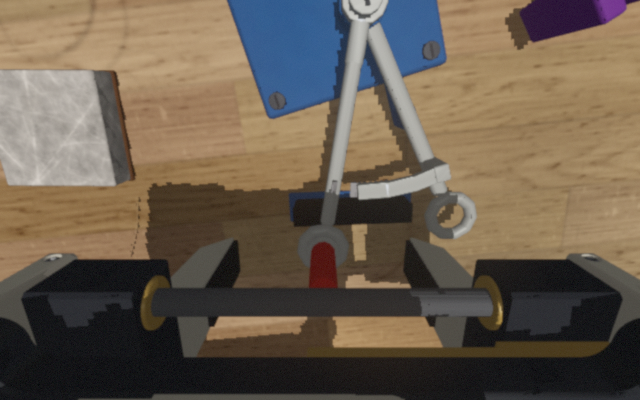

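View pics/s2.png

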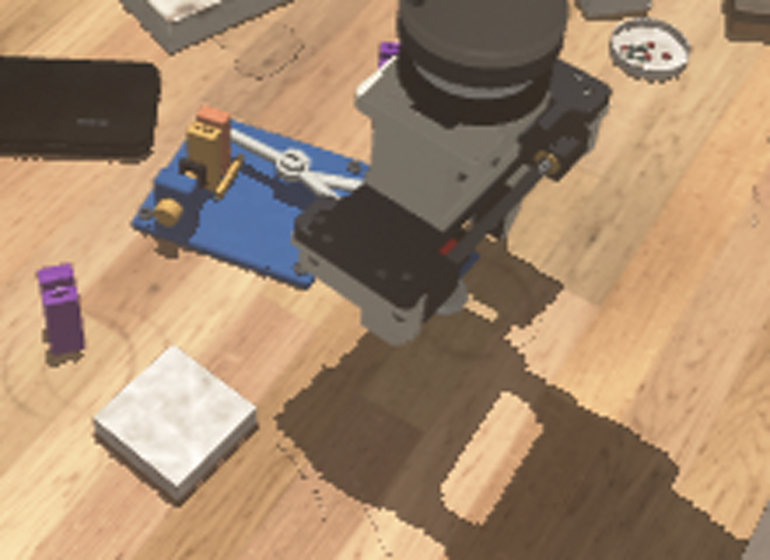

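```bash
python3 - <<'E'
from h import *
o=bot.get_obs();p=[o['tool_pos'],o['tcp_rot']]
print(ray('wrist',323,247,32,p), ray('wrist',361,3,38,p), ray('wrist',451,215,30,p))
E
python3 -m inch '[[[0,0,0,0,0,0,-0.6],[0,0,0,0,0,0,-0.2],[0,0,0,0,0,0,0.2],[0,0,0,0,0,0,0.5],[0,0,0,0,0,0,0.8],[0,0,0,0,0,0,1],[0,0,0,0,0,0,1],[0,0,0,0,0,0,1],[0,0,0,0,0,0,1],[0,0,0,0,0,0,1]]]'
```

```text
[471.6702462   83.49502489  32.        ] [593.52949606  53.92894927  38.        ] [483.35264229   8.22468609  30.        ]
time: 6.55
tool_pos: [471.3, 83.3, 42.7]
tcp_rot: [3.141, -0.001, -1.674]
contact_force: [-0.7, -3.1, -0.3]
grip_width: 13.1
```

```bash
cat >> h.py <<'E'
C=np.array([597,52.8]); K0=np.array([471.4,83.3])
def arc(s):
    d=K0-C; c,si=np.cos(s),np.sin(s); return C+np.array([c*d[0]-si*d[1],si*d[0]+c*d[1]])
def st():
    o=bot.get_obs(); d=o['tool_pos'][:2]-C; s=np.arctan2(d[1],d[0])-np.arctan2(*(K0-C)[::-1]); s=(s+np.pi)%(2*np.pi)-np.pi
    e=d/np.linalg.norm(d); t=np.array([-e[1],e[0]]); f=o['contact_force']
    print('t',round(o['time'],2),'pos',o['tool_pos'].round(1),'swing',round(s,4),'r',np.linalg.norm(d).round(1),'Ftan(push)',round(-f[:2]@t,2),'Frad',round(f[:2]@e,2),'Fz',round(f[2],2),'w',round(o['grip_width'],1))
    return o,s
E
python3 - <<'E'
from h import *
o,s=st()
a=arc(0)
for t in np.arange(0.02,0.37,0.02):
    d=arc(t)-a; q=toolshift([*d,0],o['tcp_rot']); print(round(t,2),q.round(4))
E
```

```text
t 6.55 pos [471.3  83.3  42.7] swing 0.0006 r 129.4 Ftan(push) -3.17 Frad -0.05 Fz -0.3 w 13.1
0.02 [0.0128 0.0016 0.    ]
0.04 [0.0257 0.003  0.    ]
0.06 [0.0386 0.004  0.    ]
0.08 [0.0515 0.0049 0.    ]
0.1 [0.0644 0.0055 0.    ]
0.12 [0.0773 0.0058 0.    ]
0.14 [0.0902 0.0058 0.0001]
0.16 [1.031e-01 5.600e-03 1.000e-04]
0.18 [1.161e-01 5.200e-03 1.000e-04]
0.2 [1.29e-01 4.50e-03 1.00e-04]
0.22 [1.418e-01 3.500e-03 1.000e-04]
0.24 [1.547e-01 2.300e-03 1.000e-04]
0.26 [1.676e-01 8.000e-04 1.000e-04]
0.28 [ 1.804e-01 -1.000e-03  1.000e-04]
0.3 [ 1.931e-01 -3.000e-03  1.000e-04]
0.32 [ 2.059e-01 -5.200e-03  1.000e-04]
0.34 [ 2.185e-01 -7.700e-03  1.000e-04]
0.36 [ 2.312e-01 -1.050e-02  1.000e-04]
```

```bash
python3 -m inch '[[[0.007,0.001,0,0,0,0,1],[0.014,0.0018,0,0,0,0,1],[0.021,0.0025,0,0,0,0,1],[0.028,0.0032,0,0,0,0,1],[0.035,0.0038,0,0,0,0,1],[0.042,0.0044,0,0,0,0,1],[0.049,0.0048,0,0,0,0,1],[0.057,0.0052,0,0,0,0,1],[0.0644,0.0055,0,0,0,0,1],[0.0644,0.0055,0,0,0,0,1]]]'; python3 -c "
from h import *
st()"
```

```text
time: 7.8
tool_pos: [468.3, 70.8, 42.6]
tcp_rot: [3.14, -0.0, -1.675]
contact_force: [-2.4, 5.2, 0.5]
grip_width: 13.3
t 7.8 pos [468.3  70.8  42.6] swing 0.099 r 129.9 Ftan(push) 4.77 Frad 3.14 Fz 0.49 w 13.3
```

```bash
python3 -m inch '[[[0.005,0,0,0,0,0,1],[0.01,0,0,0,0,0,1],[0.014,0,0,0,0,0,1],[0.018,0,0,0,0,0,1],[0.022,0,0,0,0,0,1],[0.026,0,0,0,0,0,1],[0.03,0,0,0,0,0,1],[0.034,0,0,0,0,0,1],[0.0387,0,0,0,0,0,1],[0.0387,0,0,0,0,0,1]]]'; python3 -c "
from h import *
st()"
```

```text
time: 9.05
tool_pos: [467.4, 63.4, 42.5]
tcp_rot: [3.14, 0.0, -1.675]
contact_force: [-2.5, 6.2, 1.0]
grip_width: 13.3
t 9.05 pos [467.4  63.4  42.5] swing 0.1566 r 130.0 Ftan(push) 5.96 Frad 2.97 Fz 1.02 w 13.3
```

```bash
python3 -m inch '[[[0.002,0,0,0,0,0,1],[0.005,0,0,0,0,0,1],[0.007,-0.0002,0,0,0,0,1],[0.009,-0.0003,0,0,0,0,1],[0.012,-0.0004,0,0,0,0,1],[0.014,-0.0005,0,0,0,0,1],[0.016,-0.0006,0,0,0,0,1],[0.018,-0.0007,0,0,0,0,1],[0.02,-0.0008,0,0,0,0,1],[0.02,-0.0008,0,0,0,0,1]]]'; python3 -c "
from h import *
st()
cv2.imwrite('pics/w3.png',bot.capture('wrist')[:,:,::-1])
cv2.imwrite('pics/s3.png',cv2.resize(bot.capture('scene')[200:280,250:370,::-1],None,fx=6,fy=6,interpolation=cv2.INTER_CUBIC))"
```

```text
time: 10.3
tool_pos: [467.0, 60.1, 42.5]
tcp_rot: [3.14, 0.001, -1.675]
contact_force: [-3.3, 11.0, 1.5]
grip_width: 13.6
t 10.3 pos [467.   60.1  42.5] swing 0.1819 r 130.2 Ftan(push) 10.78 Frad 3.9 Fz 1.48 w 13.6
```

View pics/w3.png

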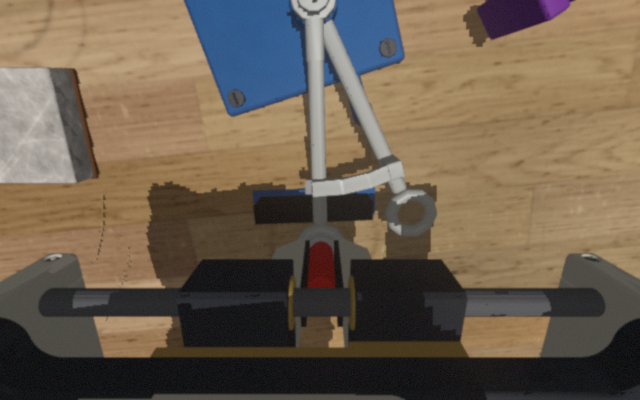

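View pics/s3.png

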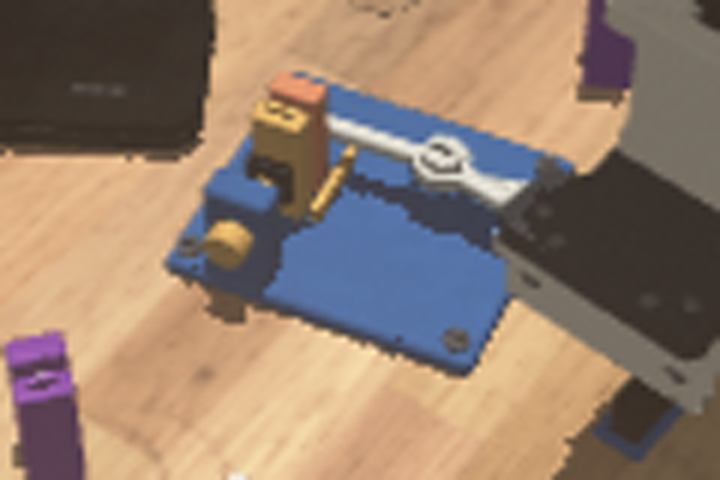

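```bash
python3 -m inch '[[[0.002,0,0,0,0,0,1],[0.004,0,0,0,0,0,1],[0.006,-0.0004,0,0,0,0,1],[0.008,-0.0006,0,0,0,0,1],[0.01,-0.0008,0,0,0,0,1],[0.012,-0.001,0,0,0,0,1],[0.014,-0.0012,0,0,0,0,1],[0.016,-0.0014,0,0,0,0,1],[0.017,-0.0015,0,0,0,0,1],[0.017,-0.0015,0,0,0,0,1]]]'; python3 -c "
from h import *
st()"
```

```text
time: 11.65
tool_pos: [466.7, 57.0, 42.4]
tcp_rot: [3.139, 0.001, -1.675]
contact_force: [-4.0, 12.0, 1.5]
grip_width: 13.3
t 11.65 pos [466.7  57.   42.4] swing 0.206 r 130.4 Ftan(push) 11.91 Frad 4.34 Fz 1.51 w 13.3
```

```bash
python3 -m inch '[[[0.002,0,0,0,0,0,1],[0.004,0,0,0,0,0,1],[0.006,-0.0004,0,0,0,0,1],[0.008,-0.0008,0,0,0,0,1],[0.009,-0.001,0,0,0,0,1],[0.01,-0.0013,0,0,0,0,1],[0.011,-0.0016,0,0,0,0,1],[0.012,-0.0018,0,0,0,0,1],[0.0125,-0.002,0,0,0,0,1],[0.0125,-0.002,0,0,0,0,1]]]'; python3 -c "
from h import *
st()"
```

```text
time: 12.9
tool_pos: [466.5, 54.6, 42.4]
tcp_rot: [3.138, 0.002, -1.675]
contact_force: [-3.3, 12.4, 2.6]
grip_width: 13.5
t 12.9 pos [466.5  54.6  42.4] swing 0.2241 r 130.5 Ftan(push) 12.31 Frad 3.46 Fz 2.61 w 13.5
```

```bash
python3 -m inch '[[[0.002,0,0,0,0,0,1],[0.004,0,0,0,0,0,1],[0.006,-0.0004,0,0,0,0,1],[0.007,-0.0008,0,0,0,0,1],[0.008,-0.001,0,0,0,0,1],[0.009,-0.0013,0,0,0,0,1],[0.01,-0.0016,0,0,0,0,1],[0.01,-0.0018,0,0,0,0,1],[0.01,-0.002,0,0,0,0,1],[0.01,-0.002,0,0,0,0,1]]]'; python3 -c "
from h import *
st()"
```

```text
time: 14.15
tool_pos: [466.3, 52.5, 42.3]
tcp_rot: [3.138, 0.001, -1.675]
contact_force: [-4.8, 12.5, 2.3]
grip_width: 13.2
t 14.15 pos [466.3  52.5  42.3] swing 0.2403 r 130.7 Ftan(push) 12.54 Frad 4.74 Fz 2.25 w 13.2
```

```bash
python3 -m inch '[[[0.002,0,0,0,0,0,1],[0.004,-0.0005,0,0,0,0,1],[0.005,-0.0008,0,0,0,0,1],[0.006,-0.001,0,0,0,0,1],[0.007,-0.0013,0,0,0,0,1],[0.0075,-0.0015,0,0,0,0,1],[0.008,-0.0016,0,0,0,0,1],[0.008,-0.0016,0,0,0,0,1],[0.008,-0.0016,0,0,0,0,1],[0.008,-0.0016,0,0,0,0,1]]]'; python3 -c "
from h import *
st()"
```

```text
time: 15.4
tool_pos: [466.4, 51.0, 42.3]
tcp_rot: [3.138, 0.002, -1.675]
contact_force: [-5.4, 12.5, 2.3]
grip_width: 13.3
t 15.4 pos [466.4  51.   42.3] swing 0.2517 r 130.6 Ftan(push) 12.56 Frad 5.25 Fz 2.31 w 13.3
```

```bash
python3 -m inch '[[[0.002,0,0,0,0,0,1],[0.004,-0.0003,0,0,0,0,1],[0.005,-0.0005,0,0,0,0,1],[0.006,-0.001,0,0,0,0,1],[0.007,-0.0013,0,0,0,0,1],[0.0075,-0.0015,0,0,0,0,1],[0.008,-0.0016,0,0,0,0,1],[0.008,-0.0016,0,0,0,0,1],[0.008,-0.0016,0,0,0,0,1],[0.008,-0.0016,0,0,0,0,1]]]'; python3 -c "
from h import *
st()
cv2.imwrite('pics/s4.png',cv2.resize(bot.capture('scene')[200:280,250:370,::-1],None,fx=6,fy=6,interpolation=cv2.INTER_CUBIC))"
```

```text
time: 16.65
tool_pos: [466.2, 49.6, 42.2]
tcp_rot: [3.137, 0.002, -1.675]
contact_force: [-5.5, 13.4, 1.8]
grip_width: 13.3
t 16.65 pos [466.2  49.6  42.2] swing 0.263 r 130.8 Ftan(push) 13.49 Frad 5.18 Fz 1.75 w 13.3
```

View pics/s4.png

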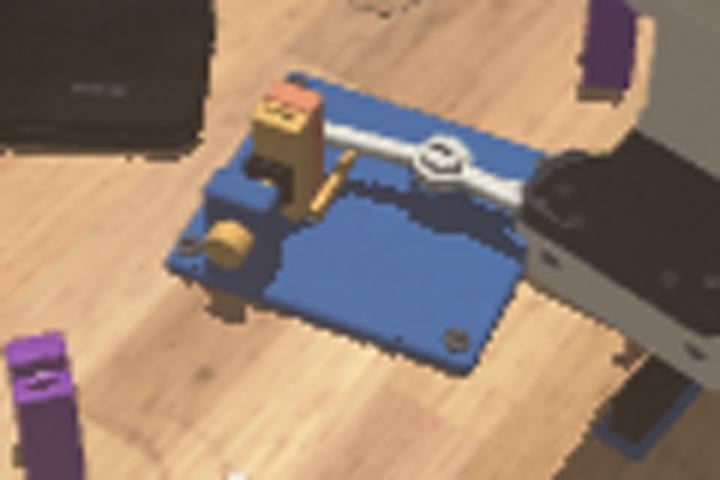

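```bash
python3 -m inch '[[[0.001,0,0,0,0,0,1],[0.002,-0.0003,0,0,0,0,1],[0.003,-0.0005,0,0,0,0,1],[0.004,-0.0008,0,0,0,0,1],[0.005,-0.001,0,0,0,0,1],[0.005,-0.001,0,0,0,0,1],[0.005,-0.001,0,0,0,0,1],[0.005,-0.001,0,0,0,0,1],[0.005,-0.001,0,0,0,0,1],[0.005,-0.001,0,0,0,0,1]]]'; python3 -c "
from h import *
st()"
```

```text
time: 17.95
tool_pos: [466.2, 48.7, 42.2]
tcp_rot: [3.137, 0.002, -1.675]
contact_force: [-5.8, 14.4, 2.7]
grip_width: 13.2
t 17.95 pos [466.2  48.7  42.2] swing 0.2697 r 130.8 Ftan(push) 14.6 Frad 5.39 Fz 2.73 w 13.2
```

```bash
python3 -m inch '[[[0.001,0,0,0,0,0,1],[0.002,-0.0003,0,0,0,0,1],[0.003,-0.0005,0,0,0,0,1],[0.004,-0.0008,0,0,0,0,1],[0.005,-0.001,0,0,0,0,1],[0.005,-0.001,0,0,0,0,1],[0.005,-0.001,0,0,0,0,1],[0.005,-0.001,0,0,0,0,1],[0.005,-0.001,0,0,0,0,1],[0.005,-0.001,0,0,0,0,1]]]'; python3 -c "
from h import *
st()"
```

```text
time: 19.2
tool_pos: [466.4, 47.4, 42.3]
tcp_rot: [3.137, 0.002, -1.676]
contact_force: [-6.2, 13.3, 2.6]
grip_width: 13.1
t 19.2 pos [466.4  47.4  42.3] swing 0.2798 r 130.7 Ftan(push) 13.58 Frad 5.68 Fz 2.63 w 13.1
```

```bash
python3 -m inch '[[[0.001,0,0,0,0,0,1],[0.002,-0.0003,0,0,0,0,1],[0.003,-0.0005,0,0,0,0,1],[0.004,-0.0008,0,0,0,0,1],[0.005,-0.001,0,0,0,0,1],[0.005,-0.001,0,0,0,0,1],[0.005,-0.001,0,0,0,0,1],[0.005,-0.001,0,0,0,0,1],[0.005,-0.001,0,0,0,0,1],[0.005,-0.001,0,0,0,0,1]]]'; python3 -c "
from h import *
st()
cv2.imwrite('pics/s5.png',cv2.resize(bot.capture('scene')[205:260,275:330,::-1],None,fx=10,fy=10,interpolation=cv2.INTER_CUBIC))"
```

```text
time: 20.45
tool_pos: [466.4, 46.7, 42.2]
tcp_rot: [3.137, 0.002, -1.676]
contact_force: [-5.5, 13.6, 3.1]
grip_width: 13.2
t 20.45 pos [466.4  46.7  42.2] swing 0.2846 r 130.7 Ftan(push) 13.82 Frad 4.85 Fz 3.1 w 13.2
```

View pics/s5.png

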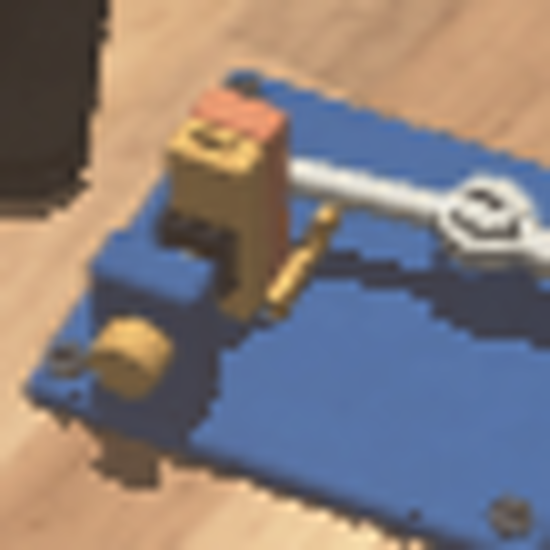

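```bash
python3 -m inch '[[[0.001,0,0,0,0,0,1],[0.002,-0.0003,0,0,0,0,1],[0.003,-0.0005,0,0,0,0,1],[0.004,-0.0008,0,0,0,0,1],[0.005,-0.001,0,0,0,0,1],[0.005,-0.001,0,0,0,0,1],[0.005,-0.001,0,0,0,0,1],[0.005,-0.001,0,0,0,0,1],[0.005,-0.001,0,0,0,0,1],[0.005,-0.001,0,0,0,0,1]]]'; python3 -c "
from h import *
st()"
```

```text
time: 21.75
tool_pos: [466.5, 45.9, 42.2]
tcp_rot: [3.137, 0.003, -1.676]
contact_force: [-5.8, 16.0, 3.4]
grip_width: 13.1
t 21.75 pos [466.5  45.9  42.2] swing 0.2907 r 130.7 Ftan(push) 16.24 Frad 5.0 Fz 3.41 w 13.1
```

```bash
python3 -m inch '[[[0.001,0,0,0,0,0,1],[0.002,-0.0003,0,0,0,0,1],[0.003,-0.0005,0,0,0,0,1],[0.003,-0.0005,0,0,0,0,1],[0.003,-0.0005,0,0,0,0,1],[0.003,-0.0005,0,0,0,0,1],[0.003,-0.0005,0,0,0,0,1],[0.003,-0.0005,0,0,0,0,1],[0.003,-0.0005,0,0,0,0,1],[0.003,-0.0005,0,0,0,0,1]]]'; python3 -c "
from h import *
st()"
```

```text
time: 23.0
tool_pos: [466.5, 45.5, 42.2]
tcp_rot: [3.136, 0.003, -1.676]
contact_force: [-5.0, 16.6, 2.4]
grip_width: 13.5
t 23.0 pos [466.5  45.5  42.2] swing 0.2941 r 130.7 Ftan(push) 16.84 Frad 4.04 Fz 2.36 w 13.5
```

```bash
python3 -m inch '[[[0,0,0,0,0,0,0.8],[0,0,0,0,0,0,0.4],[0,0,0,0,0,0,0],[0,0,0,0,0,0,-0.2],[0,0,0,0,0,0,-0.2],[0,0,0,0,0,0,-0.2],[0,0,0,0,0,0,-0.2],[0,0,0,0,0,0,-0.2],[0,0,0,0,0,0,-0.2],[0,0,0,0,0,0,-0.2]]]'; python3 -c "
from h import *
o,s=st()
print(o['contact_force'])
im=bot.capture('wrist')[:,:,::-1]
cv2.imwrite('pics/w6.png',im)
cv2.imwrite('pics/s6.png',cv2.resize(bot.capture('scene')[205:260,275:330,::-1],None,fx=10,fy=10,interpolation=cv2.INTER_CUBIC))"
```

```text
time: 24.25
tool_pos: [468.8, 43.3, 42.7]
tcp_rot: [-3.142, -0.0, -1.674]
contact_force: [0.0, 0.7, 0.5]
grip_width: 55.0
t 24.25 pos [468.8  43.3  42.7] swing 0.312 r 128.5 Ftan(push) 0.68 Frad -0.08 Fz 0.5 w 55.0
[0.03446507 0.68560215 0.5048241 ]
```

View pics/w6.png

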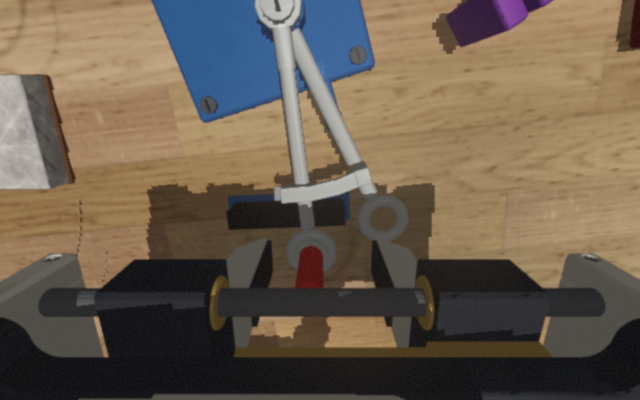

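View pics/s6.png

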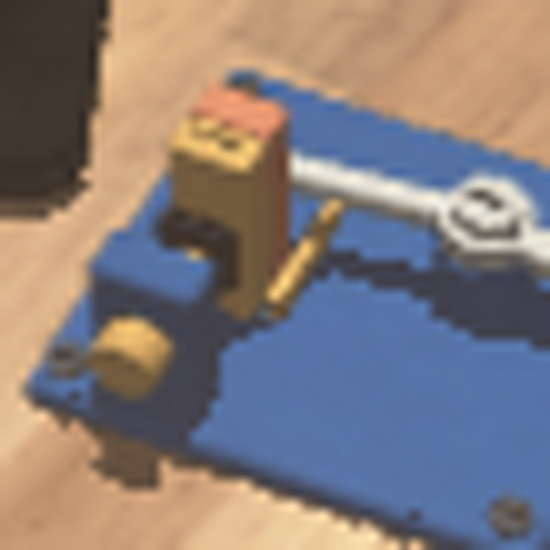

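```bash
python3 - <<'E'
from h import *
o=bot.get_obs();p=[o['tool_pos'],o['tcp_rot']]
im=cv2.imread('pics/w6.png').astype(int)
m=(im[:,:,2]>90)&(im[:,:,1]<50)&(im[:,:,0]<50)
m[:230]=0;m[290:]=0; m[:,:270]=0; m[:,350:]=0
for v in (252,258,265,272,280):
    c=np.where(m[v])[0]; print(v,c.min(),c.max(),c.mean())
X=ray('wrist',311,250.5,31,p); print(X, toolshift(X-p[0],p[1])*200)
for pr in ((466.6,50),(466.6,48.5),(466.6,47)): print(pr,proj('wrist',[*pr,31],p),proj('wrist',[*pr,60],p),proj('wrist',[*pr,50],p))
E
```

```text
Traceback (most recent call last):
ValueError: zero-size array to reduction operation minimum which has no identity
```

```bash
python3 - <<'E'
from h import *
o=bot.get_obs();p=[o['tool_pos'],o['tcp_rot']]
im=cv2.imread('pics/w6.png').astype(int)
m=(im[:,:,2]>im[:,:,1]+50)
for v in (252,258,265,272,280):
    c=np.where(m[v,270:350])[0]+270
    if len(c): print(v,c.min(),c.max(),c.mean())
X=ray('wrist',311,250.5,31,p); print(X, toolshift(X-p[0],p[1])*200)
for pr in ((466.6,50),(466.6,48.5),(466.6,47)): print(pr,proj('wrist',[*pr,31],p),proj('wrist',[*pr,60],p),proj('wrist',[*pr,50],p))
E
```

```text
252 302 320 311.0
258 300 321 310.5
265 299 321 310.0
272 298 321 309.5
280 297 321 309.0
[467.18432674  50.64292138  31.        ] [-7.08136026  2.41448117 11.68545267]
(466.6, 50) (np.float64(312.1852418858724), np.float64(251.28325166098566)) (np.float64(310.5795552641726), np.float64(277.5870460758607)) (np.float64(311.1921353672329), np.float64(267.5519739292904))
(466.6, 48.5) (np.float64(314.6933057558355), np.float64(251.04984508395847)) (np.float64(313.51861277735424), np.float64(277.32124181619986)) (np.float64(313.966777937752), np.float64(267.2982613897741))
(466.6, 47) (np.float64(317.202631863522), np.float64(250.81632103999203)) (np.float64(316.4594039703571), np.float64(277.05528076495546)) (np.float64(316.74296552417326), np.float64(267.0444075744365))
```

```bash
python3 -m inch '[[[-0.016,0.004,0,0,0,0,-0.2],[-0.032,0.009,0,0,0,0,-0.2],[-0.032,0.009,0,0,0,0,0.1],[-0.032,0.009,0,0,0,0,0.4],[-0.032,0.009,0,0,0,0,0.6],[-0.032,0.009,0,0,0,0,0.8],[-0.032,0.009,0,0,0,0,1],[-0.032,0.009,0,0,0,0,1],[-0.032,0.009,0,0,0,0,1],[-0.032,0.009,0,0,0,0,1]]]'; python3 -c "
from h import *
st()"
```

```text
time: 25.6
tool_pos: [467.7, 50.9, 42.7]
tcp_rot: [3.142, 0.002, -1.675]
contact_force: [0.3, 5.9, -0.8]
grip_width: 13.1
t 25.6 pos [467.7  50.9  42.7] swing 0.2529 r 129.3 Ftan(push) 5.92 Frad -0.36 Fz -0.81 w 13.1
```

```bash
python3 -m inch '[[[0,0,0.004,0,0,0,1],[0,0,0.008,0,0,0,1],[0,0,0.012,0,0,0,1],[0,0,0.016,0,0,0,1],[0,0,0.02,0,0,0,1],[0,0,0.024,0,0,0,1],[0,0,0.027,0,0,0,1],[0,0,0.028,0,0,0,1],[0,0,0.028,0,0,0,1],[0,0,0.028,0,0,0,1]]]'; python3 -c "
from h import *
st()"
```

```text
time: 26.85
tool_pos: [466.9, 51.1, 37.5]
tcp_rot: [3.14, 0.002, -1.675]
contact_force: [-4.3, 7.0, 8.3]
grip_width: 13.3
t 26.85 pos [466.9  51.1  37.5] swing 0.2513 r 130.2 Ftan(push) 7.05 Frad 4.24 Fz 8.26 w 13.3
```

```bash
python3 -m inch '[[[0,0,0.002,0,0,0,1],[0,0,0.004,0,0,0,1],[0,0,0.005,0,0,0,1],[0,0,0.005,0,0,0,1],[-0.005,0,0.005,0,0,0,1],[-0.01,0.0006,0.005,0,0,0,1],[-0.015,0.001,0.005,0,0,0,1],[-0.02,0.0013,0.005,0,0,0,1],[-0.025,0.0016,0.005,0,0,0,1],[-0.025,0.0016,0.005,0,0,0,1]]]'; python3 -c "
from h import *
st()"
```

```text
time: 28.1
tool_pos: [466.8, 55.3, 36.5]
tcp_rot: [3.14, 0.0, -1.675]
contact_force: [-5.8, 1.5, 7.9]
grip_width: 13.1
t 28.1 pos [466.8  55.3  36.5] swing 0.2189 r 130.3 Ftan(push) 1.35 Frad 5.86 Fz 7.92 w 13.1
```

```bash
python3 -m inch '[[[0,0,0.002,0,0,0,1],[0,0,0.004,0,0,0,1],[-0.004,0.0003,0.004,0,0,0,1],[-0.008,0.0006,0.004,0,0,0,1],[-0.012,0.0008,0.004,0,0,0,1],[-0.016,0.001,0.004,0,0,0,1],[-0.02,0.0012,0.004,0,0,0,1],[-0.025,0.0014,0.004,0,0,0,1],[-0.03,0.0016,0.004,0,0,0,1],[-0.03,0.0016,0.004,0,0,0,1]]]'; python3 -c "
from h import *
st()"
```

```text
time: 29.35
tool_pos: [467.2, 61.1, 35.9]
tcp_rot: [3.14, 0.0, -1.675]
contact_force: [-6.5, 1.4, 10.9]
grip_width: 13.8
t 29.35 pos [467.2  61.1  35.9] swing 0.1742 r 130.1 Ftan(push) 0.99 Frad 6.61 Fz 10.93 w 13.8
```

```bash
python3 -m inch '[[[-0.008,0.002,-0.001,0,0,0,1],[-0.016,0.003,-0.001,0,0,0,1],[-0.025,0.003,-0.001,0,0,0,1],[-0.034,0.003,-0.001,0,0,0,1],[-0.043,0.003,-0.001,0,0,0,1],[-0.052,0.003,-0.001,0,0,0,1],[-0.061,0.003,-0.001,0,0,0,1],[-0.07,0.0025,-0.001,0,0,0,1],[-0.08,0.002,-0.001,0,0,0,1],[-0.08,0.002,-0.001,0,0,0,1]]]'; python3 -c "
from h import *
st()"
```

```text
time: 30.6
tool_pos: [469.8, 77.0, 36.1]
tcp_rot: [-3.141, 0.0, -1.675]
contact_force: [-0.3, 0.9, 5.6]
grip_width: 13.2
t 30.6 pos [469.8  77.   36.1] swing 0.0505 r 129.5 Ftan(push) 0.87 Frad 0.43 Fz 5.56 w 13.2
```

Now past the teeth; go to fully open, rise, release.

```bash
python3 -m inch '[[[-0.01,-0.001,0,0,0,0,1],[-0.02,-0.002,-0.005,0,0,0,1],[-0.03,-0.004,-0.015,0,0,0,1],[-0.03,-0.004,-0.025,0,0,0,1],[-0.03,-0.004,-0.03,0,0,0,1],[-0.03,-0.004,-0.03,0,0,0,0.5],[-0.03,-0.004,-0.03,0,0,0,0],[-0.03,-0.004,-0.03,0,0,0,-0.6],[-0.03,-0.004,-0.03,0,0,0,-1],[-0.03,-0.004,-0.03,0,0,0,-1]]]'; python3 -c "
from h import *
st()
cv2.imwrite('pics/w7.png',bot.capture('wrist')[:,:,::-1])"
```

```text
time: 31.85
tool_pos: [470.8, 82.7, 41.5]
tcp_rot: [3.141, -0.0, -1.674]
contact_force: [0.7, 0.0, -0.7]
grip_width: 58.8
t 31.85 pos [470.8  82.7  41.5] swing 0.0055 r 129.7 Ftan(push) 0.17 Frad -0.65 Fz -0.68 w 58.8
```

View pics/w7.png

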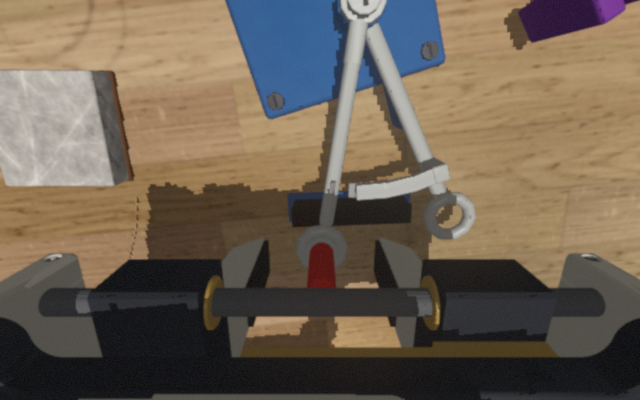

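```bash
python3 -m inch '[[[0,0,-0.12,0,0,0,-1],[0,0,-0.3,0,0,0,-1],[0,-0.05,-0.5,0,0,-0.1,-1],[0.03,-0.2,-0.65,0,0,-0.25,-1],[0.06,-0.35,-0.75,0,0,-0.4,-1],[0.1,-0.5,-0.79,0,0,-0.55,-1],[0.13,-0.65,-0.79,0,0,-0.7,-1],[0.147,-0.8,-0.79,0,0,-0.85,-1],[0.147,-0.9,-0.79,0,0,-1,-1],[0.147,-0.915,-0.79,0,0,-1,-1]]]'
python3 -m inch '[[[0,0,0,0,0,-0.15,-0.1],[0,0,0,0,0,-0.3,-0.1],[0,0,0,0,0,-0.45,-0.1],[0,0,0,0,0,-0.6,-0.1],[0,0,0,0,0,-0.75,-0.1],[0,0,0,0,0,-0.9,-0.1],[0,0,0,0,0,-1,-0.1],[0,0,0,0,0,-1,-0.1],[0,0,0,0,0,-1,-0.1],[0,0,0,0,0,-1,-0.1]]]'
python3 -c "
from h import *
o,s=st(); np.save('w8.npy',[o['tool_pos'],o['tcp_rot']]); print(o['tcp_rot'])
cv2.imwrite('pics/w8.png',bot.capture('wrist')[:,:,::-1])"
```

```text
time: 33.15
tool_pos: [650.3, 34.3, 198.7]
tcp_rot: [3.141, 0.0, -0.891]
contact_force: [-0.5, -0.0, 0.6]
grip_width: 91.5
time: 34.4
tool_pos: [649.7, 34.6, 199.6]
tcp_rot: [3.141, -0.0, -0.105]
contact_force: [0.6, -0.5, 1.0]
grip_width: 50.4
t 34.4 pos [649.7  34.6 199.6] swing 3.0474 r 55.8 Ftan(push) 0.3 Frad 0.79 Fz 1.0 w 50.4
[ 3.14149500e+00 -1.09703193e-05 -1.05073946e-01]
```

View pics/w8.png

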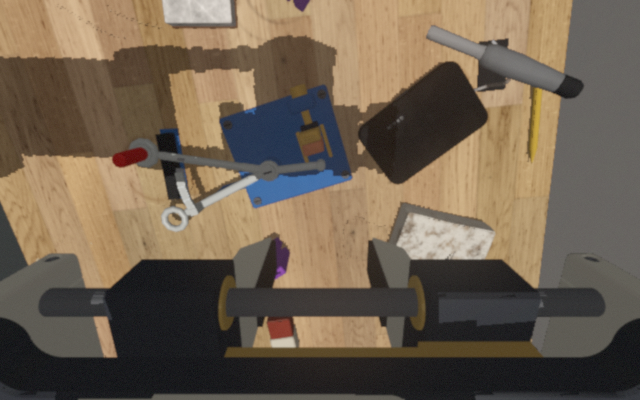

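```bash
python3 - <<'E'
from h import *
im=cv2.imread('pics/w8.png')
c=im[80:190,260:360]; cv2.imwrite('pics/w8c.png',cv2.resize(c,None,fx=5.4,fy=5.4,interpolation=cv2.INTER_CUBIC))
E
```

```text
(no output)
```

View pics/w8c.png

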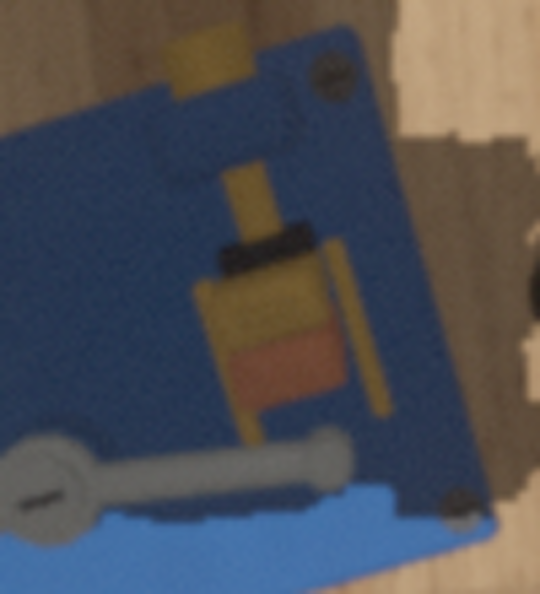

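```bash
python3 - <<'E'
from h import *
p=np.load('w8.npy')
im=cv2.imread('pics/w8.png'); hsv=cv2.cvtColor(im,cv2.COLOR_BGR2HSV)
print(hsv[80+365//5,260+290//5],hsv[80+56,260+50],hsv[80+42,260+47])
for u,v,z in [(311.5,142,58),(260+205/5.4,80+288/5.4,58),(260+320/5.4,80+258/5.4,58),(260+347/5.4,80+383/5.4,58),(260+240/5.4,80+412/5.4,58),(268,171,38),(141,151,32)]: print(ray('wrist',u,v,z,p).round(1))
X=ray('wrist',311.5,142,58,p)
print('case center',X,'delta tool share',toolshift(np.array([*X[:2],0])-np.array([*p[0][:2],0]),p[1]))
E
```

```text
[126  54  75] [ 19 142 106] [ 19 148 102]
[646.  80.  58.]
[634.4  89.3  58. ]
[654.6  92.3  58. ]
[657.1  70.4  58. ]
[637.8  67.3  58. ]
[597.2  52.7  38. ]
[469.4  85.8  32. ]
case center [646.00071579  80.01773519  58.        ] delta tool share [-4.22783247e-02 -2.23881885e-01 -2.23256516e-05]
```

```bash
python3 -m inch '[[[-0.01,-0.05,0,0,0,-0.1,-0.05],[-0.02,-0.12,0,0,0,-0.2,-0.05],[-0.04,-0.18,0.05,0,0,-0.3,-0.05],[-0.042,-0.224,0.12,0,0,-0.375,-0.05],[-0.042,-0.224,0.22,0,0,-0.375,-0.05],[-0.042,-0.224,0.32,0,0,-0.375,-0.05],[-0.042,-0.224,0.42,0,0,-0.375,-0.05],[-0.042,-0.224,0.5,0,0,-0.375,-0.05],[-0.042,-0.224,0.55,0,0,-0.375,-0.05],[-0.042,-0.224,0.55,0,0,-0.375,-0.05]]]'
python3 -c "
from h import *
o,s=st(); print(o['tcp_rot'])
cv2.imwrite('pics/w9.png',bot.capture('wrist')[:,:,::-1])"
```

```text
time: 35.7
tool_pos: [645.9, 79.9, 88.9]
tcp_rot: [-3.141, 0.001, 0.191]
contact_force: [0.1, -0.9, 0.8]
grip_width: 48.3
t 35.7 pos [645.9  79.9  88.9] swing -2.3963 r 55.9 Ftan(push) 0.86 Frad -0.33 Fz 0.79 w 48.3
[-3.14149176e+00  1.15855062e-03  1.90700482e-01]
```

View pics/w9.png

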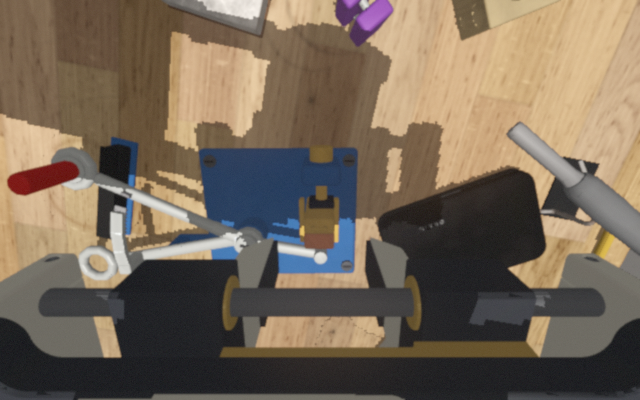

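```bash
python3 - <<'E'
from h import *
im=cv2.imread('pics/w9.png')
cv2.imwrite('pics/w9c.png',cv2.resize(im[170:280,270:370],None,fx=5.4,fy=5.4,interpolation=cv2.INTER_CUBIC))
o=bot.get_obs();p=[o['tool_pos'],o['tcp_rot']]
for y in (69,80,91):
    print(y,proj('wrist',[646-(y-80)*.19,y,58],p))
E
```

```text
69 (np.float64(319.50900356539654), np.float64(248.61561326282458))
80 (np.float64(319.5418526625986), np.float64(233.0911716461149))
91 (np.float64(319.57581267929265), np.float64(217.04171088848037))
```

View pics/w9c.png

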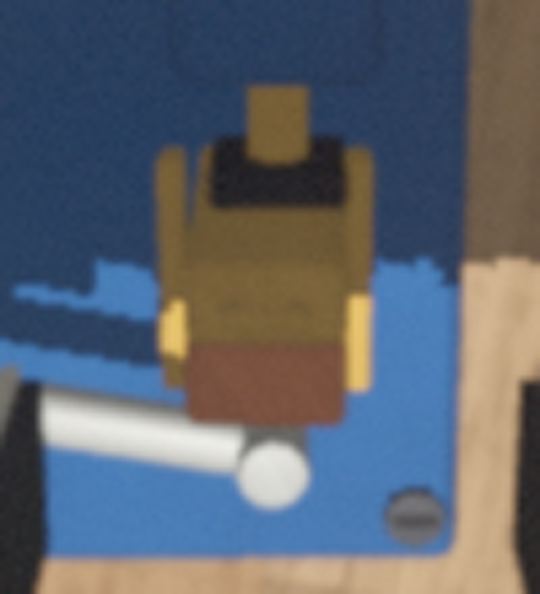

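```bash
python3 -m inch '[[[0,0,0.06,0,0,0,-0.05],[0,0,0.13,0,0,0,-0.05],[0,0,0.2,0,0,0,-0.05],[0,0,0.24,0,0,0,-0.05],[0,0,0.24,0,0,0,0.1],[0,0,0.24,0,0,0,0.3],[0,0,0.24,0,0,0,0.5],[0,0,0.24,0,0,0,0.7],[0,0,0.24,0,0,0,1],[0,0,0.24,0,0,0,1]]]'
python3 -m inch '[[[0,0,0,0,0,0,1],[0,0,0,0,0,0,1],[0,0,-0.01,0,0,0,1],[0,0,-0.02,0,0,0,1],[0,0,-0.04,0,0,0,1],[0,0,-0.07,0,0,0,1],[0,0,-0.1,0,0,0,1],[0,0,-0.15,0,0,0,1],[0,0,-0.2,0,0,0,1],[0,0,-0.2,0,0,0,1]]]'
python3 -c "
from h import *
o,s=st(); print(o['tcp_rot'])
cv2.imwrite('pics/w10.png',bot.capture('wrist')[:,:,::-1])
cv2.imwrite('pics/s10.png',cv2.resize(bot.capture('scene')[150:310,200:420,::-1],None,fx=3.5,fy=3.5,interpolation=cv2.INTER_CUBIC))"
```

```text
time: 37.0
tool_pos: [646.3, 79.9, 41.9]
tcp_rot: [3.141, -0.001, 0.191]
contact_force: [-1.1, 0.2, 3.9]
grip_width: 20.0
time: 38.25
tool_pos: [646.9, 80.0, 83.0]
tcp_rot: [3.141, -0.003, 0.191]
contact_force: [-0.0, -0.4, -1.5]
grip_width: 19.9
t 38.25 pos [646.9  80.   83. ] swing -2.4038 r 56.9 Ftan(push) 0.34 Frad -0.23 Fz -1.46 w 19.9
[ 3.14112347e+00 -2.51959610e-03  1.90851029e-01]
```

View pics/w10.png

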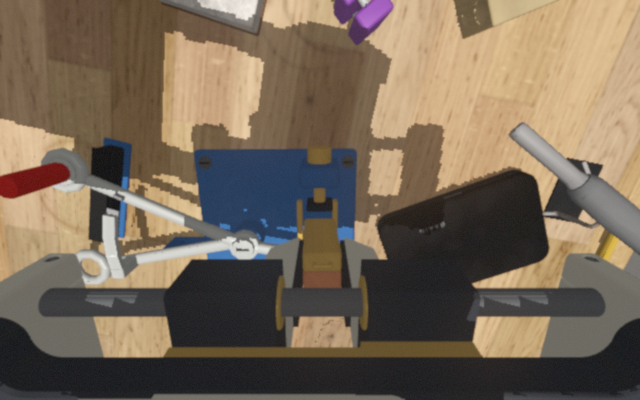

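View pics/s10.png

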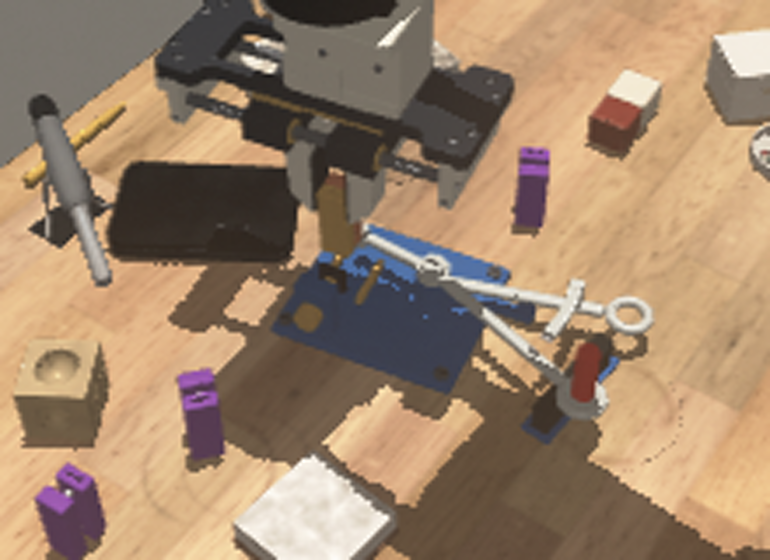

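```bash
python3 -m inch '[[[0,0,-0.1,0,0,0,1],[0,0,-0.22,0,0,0,1],[-0.03,-0.08,-0.28,0,0,0,1],[-0.08,-0.2,-0.28,0,0,0,1],[-0.13,-0.33,-0.28,0,0,0,1],[-0.18,-0.46,-0.28,0,0,0,1],[-0.24,-0.6,-0.28,0,0,0,1],[-0.29,-0.72,-0.28,0,0,0,1],[-0.32,-0.79,-0.28,0,0,0,1],[-0.325,-0.804,-0.28,0,0,0,1]]]'
python3 -m inch '[[[0,0,0.05,0,0,0,1],[0,0,0.1,0,0,0,1],[0,0,0.16,0,0,0,1],[0,0,0.2,0,0,0,1],[0,0,0.25,0,0,0,1],[0,0,0.3,0,0,0,1],[0,0,0.33,0,0,0,1],[0,0,0.35,0,0,0,1],[0,0,0.36,0,0,0,1],[0,0,0.36,0,0,0,1]]]'
python3 -c "
from h import *
o,s=st(); print(o['tcp_rot'])
cv2.imwrite('pics/w11.png',bot.capture('wrist')[:,:,::-1])
cv2.imwrite('pics/s11.png',cv2.resize(bot.capture('scene')[200:320,240:400,::-1],None,fx=5,fy=5,interpolation=cv2.INTER_CUBIC))"
```

```text
time: 39.6
tool_pos: [550.6, 226.7, 137.0]
tcp_rot: [3.141, 0.001, 0.193]
contact_force: [0.3, 0.4, -0.9]
grip_width: 19.5
time: 40.85
tool_pos: [551.9, 225.6, 65.6]
tcp_rot: [3.142, -0.0, 0.191]
contact_force: [-0.3, 0.3, -1.2]
grip_width: 19.6
t 40.85 pos [551.9 225.6  65.6] swing -1.0773 r 178.5 Ftan(push) -0.23 Frad 0.38 Fz -1.22 w 19.6
[ 3.14151354e+00 -2.48433548e-04  1.90854685e-01]
```

View pics/w11.png

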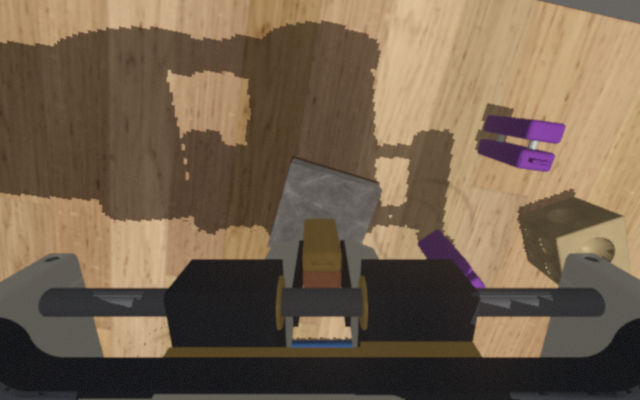

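View pics/s11.png

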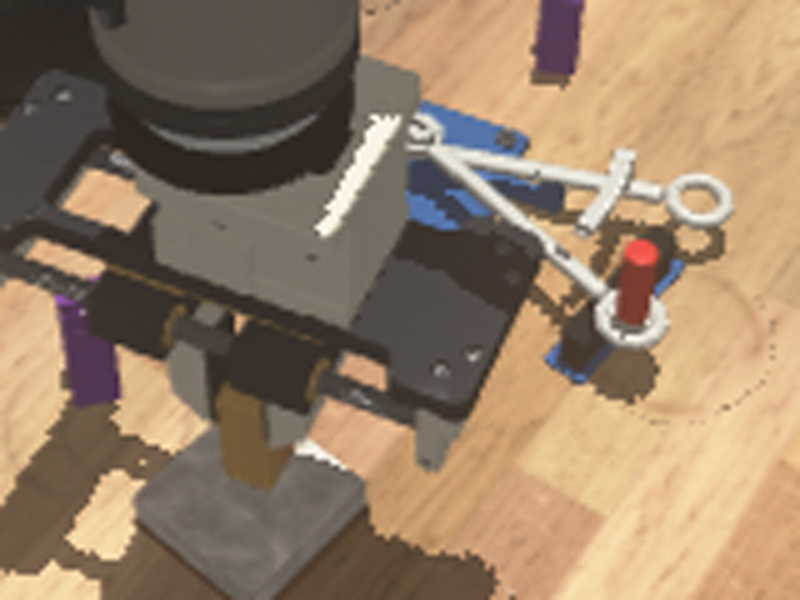

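```bash
python3 - <<'E'
from h import *
o=bot.get_obs();p=[o['tool_pos'],o['tcp_rot']]
for u,v in ((294,158),(379,183)): print(ray('wrist',u,v,20,p).round(1))
f=lambda u,v:(240+u/5-.4,200+v/5-.4)
for u,v in ((137,500),(255,600),(367,490)): print('scene',ray('scene',*f(u,v),20).round(1))
for q in ([542.6,217,31],[562,221,31],[556,237,31]):
  a=proj('scene',q); print('case bottom corners proj', (a[0]-240)*5,(a[1]-200)*5)
E
```

```text
[526.6 268.4  20. ]
[584.9 262.6  20. ]
scene [582.7 259.3  20. ]
scene [520.8 266.7  20. ]
scene [513.8 205.8  20. ]
case bottom corners proj 286.0368492853098 455.28389050185694
case bottom corners proj 239.07925470827706 437.57275603767084
case bottom corners proj 225.66584996712606 475.1875776341444
```

```bash
python3 -m inch '[[[0,0,0.01,0,0,0,1],[0,0,0.02,0,0,0,1],[0,0,0.03,0,0,0,1],[0,0,0.038,0,0,0,1],[0,0,0.044,0,0,0,1],[0,0,0.048,0,0,0,1],[0,0,0.052,0,0,0,1],[0,0,0.056,0,0,0,1],[0,0,0.058,0,0,0,1],[0,0,0.058,0,0,0,1]]]'
python3 -c "
from h import *
st()"
```

```text
time: 42.2
tool_pos: [551.8, 225.5, 53.9]
tcp_rot: [3.141, 0.0, 0.191]
contact_force: [0.4, -0.3, -1.2]
grip_width: 20.1
t 42.2 pos [551.8 225.5  53.9] swing -1.0767 r 178.5 Ftan(push) 0.29 Frad -0.43 Fz -1.24 w 20.1
```

```bash
python3 -m inch '[[[0,0,0.001,0,0,0,1],[0,0,0.002,0,0,0,1],[0,0,0.003,0,0,0,1],[0,0,0.004,0,0,0,1],[0,0,0.005,0,0,0,1],[0,0,0.005,0,0,0,1],[0,0,0.005,0,0,0,1],[0,0,0.005,0,0,0,1],[0,0,0.005,0,0,0,1],[0,0,0.005,0,0,0,1]]]'
python3 -c "
from h import *
st()"
```

```text
time: 43.45
tool_pos: [551.9, 225.6, 53.5]
tcp_rot: [3.142, -0.0, 0.191]
contact_force: [-2.3, -0.8, 6.4]
grip_width: 20.1
t 43.45 pos [551.9 225.6  53.5] swing -1.0773 r 178.6 Ftan(push) -2.44 Frad -0.19 Fz 6.43 w 20.1
```

```bash
python3 -m inch '[[[0,0,-0.002,0,0,0,1],[0,0,-0.002,0,0,0,0.55],[0,0,-0.002,0,0,0,0.5],[0,0,-0.002,0,0,0,0.4],[0,0,-0.002,0,0,0,0.3],[0,0,-0.002,0,0,0,0.2],[0,0,-0.002,0,0,0,0.1],[0,0,-0.002,0,0,0,0],[0,0,-0.002,0,0,0,0],[0,0,-0.002,0,0,0,0]]]'
python3 -m inch '[[[0,0,-0.05,0,0,0,0],[0,0,-0.1,0,0,0,0],[0,0,-0.18,0,0,0,0],[0,0,-0.26,0,0,0,0],[0,0,-0.36,0,0,0,0],[0,0,-0.46,0,0,0,0],[0,0,-0.56,0,0,0,0],[0,0,-0.65,0,0,0,0],[0,0,-0.7,0,0,0,0],[0,0,-0.7,0,0,0,0]]]'
python3 -c "
from h import *
o,s=st();p=[o['tool_pos'],o['tcp_rot']]
print(proj('wrist',[551,225,70],p))
cv2.imwrite('pics/w12.png',bot.capture('wrist')[:,:,::-1])
cv2.imwrite('pics/s12.png',cv2.resize(bot.capture('scene')[170:320,200:400,::-1],None,fx=4,fy=4,interpolation=cv2.INTER_CUBIC))"
```

```text
time: 44.7
tool_pos: [551.8, 225.5, 53.3]
tcp_rot: [3.142, 0.0, 0.191]
contact_force: [0.6, 0.5, -0.1]
grip_width: 46.1
time: 45.95
tool_pos: [552.1, 225.6, 194.3]
tcp_rot: [-3.142, -0.002, 0.191]
contact_force: [-0.3, -0.2, -0.5]
grip_width: 46.0
t 45.95 pos [552.1 225.6 194.3] swing -1.0785 r 178.5 Ftan(push) -0.34 Frad -0.13 Fz -0.45 w 46.0
(np.float64(318.6479965181313), np.float64(193.03761397496885))
```

View pics/w12.png

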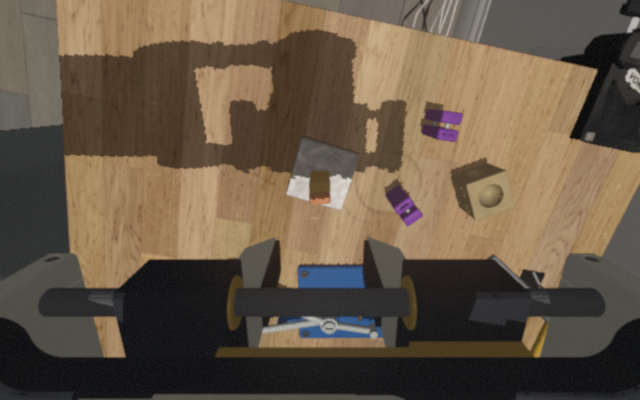

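View pics/s12.png

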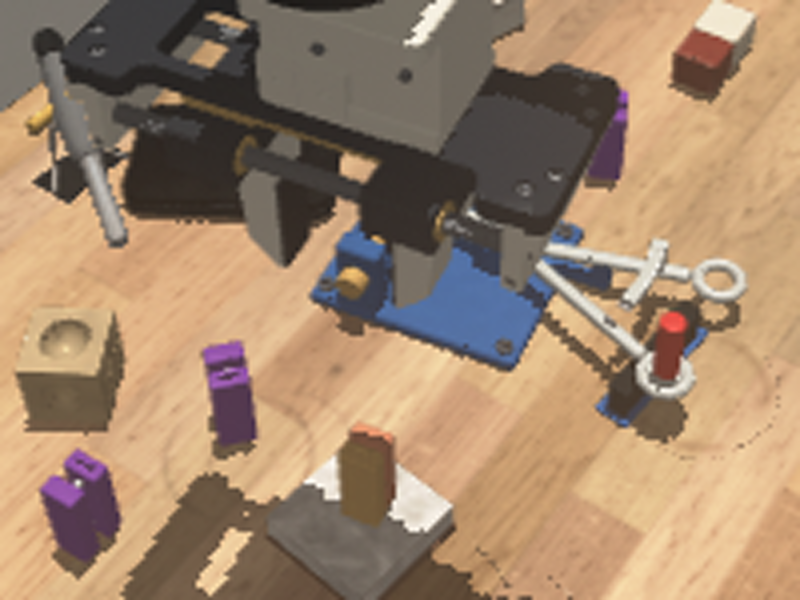

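```bash
python3 - <<'E'
from h import *
o=bot.get_obs();p=[o['tool_pos'],o['tcp_rot']]
q=[ray('wrist',u,v,20,p) for u,v in ((304,138),(359,150),(341,208),(288,194))]
print(np.array(q).round(1),np.mean(q,0))
im=bot.capture('wrist'); print('top centre',ray('wrist',319.5,189,70,p))
cv2.imwrite('pics/w12c.png',cv2.resize(im[125:225,270:380,::-1],None,fx=5,fy=5,interpolation=cv2.INTER_CUBIC))
E
```

```text
[[526.4 265.8  20. ]
 [585.  264.5  20. ]
 [580.  198.1  20. ]
 [519.8 202.9  20. ]] [552.78673305 232.83909892  20.        ]
top centre [549.99820534 229.12283969  70.        ]
```

View pics/w12c.png

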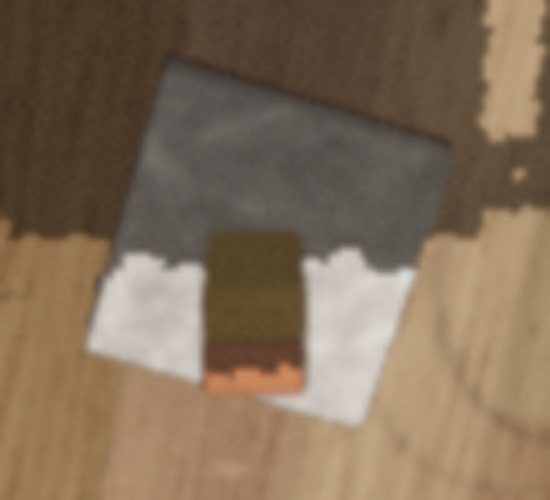

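```bash
python3 -c "
from h import *
o,s=st(); print(abs(o['dq']).max()); print(bot.close_job())"
```

```text
t 46.1 pos [551.4 225.4 192.5] swing -1.0744 r 178.5 Ftan(push) 0.17 Frad 0.33 Fz -0.38 w 45.9
0.0055085463448936575
the job is handed in; nothing more can be done
None
```

I squeezed the forceps, freed and opened them, and stood the shut case on the steel block. I handed the job in at 46.1 s of the 66 s; it reported no verdict.

- **Squeeze:** I gripped the red knob and squeezed it in small steps. The measured force stayed level at about 12–14 N, then rose to 16.8 N, and I stopped there.
- **Lock:** with the fingers opened, the contact force read about 0. The picture showed the case shut and the knob held about one tooth back.
- **Release:** I regripped the knob and pressed it down about 6 mm. The highest reading was 10.9 N on the whole knob. I guided it out past the teeth to fully open and let go; later pictures show the forceps open.
- **Placing:** I lifted the case by its x faces and set it down until I felt about 6–7 N of contact. I then opened the fingers and raised the arm clear.

**Last checks:** the pictures show the case shut and upright on the block. Its origin is about 2 mm from the block's centre by my estimate. The robot was at rest, touching nothing.

**Disagreements:**
- The force reading seems to run 1–2 N high.
- The ratchet pawl caused a brief rise and dip in force (14.6 N, then 13.6 N) before the true end stop. I carried on past it until the force rose again.
- The knob fell back about 0.04 rad by my measurement, slightly more than the tooth spacing of 0.033 rad. The camera calibration is only good to about 2 mm, which could account for that.

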